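# Hang the red stamp on the stamp carousel

### The arm

A 6-joint arm with a two-finger parallel gripper is mounted at the origin on the work surface. World frame = base frame: x ahead of the robot, y to its left, z up, the work surface at z = 0. Lengths are in mm, angles in rad, forces in N, time in s.
With the tool pointing down it reaches from about 350 to 975 mm from the base axis. Payload 7.1 kg.
Tool frame: the origin (TCP) lies at the very end of the fingers, on their centre line; the grasp point (between the pads) lies 19 mm behind it (ctrl.grip_depth is the distance from the TCP to the grasp point, in mm); x points along the fingers, z is the direction in which the jaws open and shut, and the axes are right-handed (so a half turn about x gives the same grasp; the last joint's range is limited). The gripper opens to 88 mm and grips with 3 to 60 N. Pads are 20 mm wide; open, the fingers measure 115 mm over their backs; the gripper's body (75 mm by 178 mm) begins 61 mm behind the grasp point.
Start: joints at [-1.246, 0.423, 1.63, -0, 1.089, -0.019], TCP at [210.684, -588.402, 222.675] pointing down, gripper open.
Joint ranges: [-3, 3], [-0.9, 2.11], [0.09, 2.58], [-1.31, 4.45], [0.11, 2.69], [-2.54, 2.54]. Speed limits (rad/s): [2.39, 2.39, 3.01, 3.14, 3.14, 3.14].

### API

Orientations are given as a rotation vector (axis times angle).
In Python, from workcell import ctrl gives the robot as it stands. The module is installed in compiled form; this text tells all that it offers.
- The arm moves only by the tool send_rows, never from a script. Its argument "rows" is a list of rows, each a list of 4 numbers: the shift along the tool's x, y, z in mm, then the turn about the tool's x in rad. In form: [[x, y, z, turn], ...]. A call has 1 to 10 rows; each row shifts and turns the pose as measured when the row begins, along the tool's axes as they then stand; what a row does not reach is not made up. A row lasts 1/12 s, in which the tool goes at most 41.7 mm and 7.16 degrees, less where a joint would pass 70% of its speed; a pose out of reach is approached as far as the arm can. A call with a gripper value outside its range is refused whole. "fingers" is the opening, from 0 (shut) to 1 (fully open), set as the call begins (left out, the last holds). The fingers move at their own pace and stop on an object; the grip force is fixed at half the most. Time passes only in rows, so rows that do not move let the fingers close. It gives the time, the measured TCP pose, the force and the opening at its end, in the units of the state.
- ctrl.get_obs(): the state, without advancing time (a new reading comes with each control period).
- ctrl.get_image(name): name is "scene" or "top" or "wrist"; returns a dict with "img" (400x640x3 uint8, red, green, blue), "depth" (400x640 float32, mm along the optical axis (not along the pixel's ray), 0 where there is no reading), "mtx" (3x3 intrinsics, pixels), "world_from_camera" (4x4, takes a point from camera to world coordinates). Camera axes: x right, y down, z forward; pixel columns grow to the right and rows downward; lengths in mm; the calibration is good to about 2 mm. A picture is of the moment at which its call begins.
- ctrl.close_job(): hands the job in, once; it reports no verdict.
The state is a dict: "t": time; "qpos": joint angles; "qvel": joint speeds; "joint_torque": joint torques, N m; "ee_pos": TCP position; "orientation": TCP orientation; "ft_force": force on the tool from outside, world axes, zero at the start; "moment": the same for the moment, N m; "width": finger opening in mm.
Only numpy, scipy, OpenCV 4.12 (cv2) and the standard library are available. Lean on these libraries where they do the work, as an engineer would, in place of code of your own. Each camera call takes 0.05 s, during which the arm holds its last target.

### The job

Turn the stamp carousel until its one empty fork points to the front, straight over the white mark on the foot; then take the red stamp out of the wooden organiser and hang it on that fork, knob resting on the prongs, and leave it hanging there at the front. Keep the other stamps hanging on the carousel and leave everything else on the desk where it is.

Things in the scene. Friction and masses are not known exactly. Their poses are not given: they have to be found in the camera images.
- red_stamp: Stamp to hang: round, 94 mm tall, about 60 g. Foot 34 mm dia. from 0 to 16 mm, neck 10 mm dia. from 16 to 58 mm, red cylindrical knob 34 mm dia. from 58 to 94 mm, flat underside. Origin: centre of its underside, z up. Starts upright in any one of the organiser's wells, underside 8 mm above the table. Grip it from above by the upper half of the knob, to keep the fingers clear of the fork.
- red_seat (a point): Point on the red stamp's axis at the flat underside of its knob, 58 mm above the stamp's underside. Once hung it lies at free_fork. To hang: from outside, neck into the slot, knob above the fork's lips and foot below its prongs, move towards the axis, then lower until the knob rests on the prongs inside the lips.
- carousel_foot: Fixed round dark steel foot of the stamp carousel, 236 mm dia., 12 mm thick. Origin: on the carousel's axis at table height. Its -x points to its front (the white mark), roughly to the robot. Carousel stands left or right, organiser on the other side. Six equal forks 60 degrees apart point outwards; five carry stamps, whose knobs reach 151 mm above the table and feet hang down to 57 mm.
- front_mark (a point): Where the front is: point on the foot's top, 85 mm from the carousel's axis in the direction of the painted white bar (44 x 16 mm) near the foot's rim. A fork that faces the front has its seat straight above this point.
- free_fork (a point): Seat of the empty fork, between its prongs, 85 mm from the carousel's axis, at the prongs' upper faces (115 mm above the table); turns with the carousel. Two prongs 8 mm thick, 7 mm wide, 18 mm slot between them, open outwards, closed 76 mm from the axis. Prongs end 109 mm from the axis in lips 5 mm high (103 to 109 mm from the axis).
- carousel_grip (a point): Black upright bar on the carousel's axis, 50 mm long, 18 mm thick, 150 to 180 mm above the table; this point: on the axis, 168 mm up. Its x is along the bar; -x points to the empty fork. Pinch across its thickness from above and turn either way, without end; light friction (0.07 N m), stays where left. Knobs of hung stamps begin 68 mm from the axis.
- organiser: Fixed wooden organiser, 150 (x) by 270 mm (y). Origin: centre of underside; front is -x. Block 34 mm high with four 39 mm square wells, floor 8 mm above the table, centres x = -45, y = -99, -33, 33, 99 mm, holding red stamp, black stamp, glue stick, ink bottle in any order. Behind, from x = +8 mm, a rack of upright boards and papers, 72 to 110 mm high.
- black_stamp: Rubber stamp like the red one (same shape and sizes), with a black knob; stays in its well. Origin: centre of its underside.
- glue_stick: Orange and white glue stick standing in a well, 34 mm diameter, 88 mm tall; leave alone. Origin: centre of its underside.
- ink_bottle: Small blue ink bottle with black cap standing in a well, 34 mm diameter, 74 mm tall; leave alone. Origin: centre of its underside.
- pen_cup: White ceramic cup, 72 mm diameter, 95 mm tall, with pens up to 170 mm above the table, standing between organiser and carousel; leave alone. Origin: centre of its underside.
- stapler: Steel stapler, 140 mm (x) by 36 mm by 52 mm tall, near the robot; leave alone. Origin: centre of its underside.
- hole_punch: Blue hole punch, 75 mm (x) by 120 mm by 61 mm tall, behind the pen cup; leave alone. Origin: centre of its underside.
- hung1: Rubber stamp like the red one (same shape and sizes), with a blue knob, loosely hanging on the carousel; must stay hung (its underside 57 mm above the table). Origin: centre of its underside.
- hung2: Rubber stamp like the red one (same shape and sizes), with a green knob, loosely hanging on the carousel; must stay hung (its underside 57 mm above the table). Origin: centre of its underside.
- hung3: Rubber stamp like the red one (same shape and sizes), with a yellow knob, loosely hanging on the carousel; must stay hung (its underside 57 mm above the table). Origin: centre of its underside.
- hung4: Rubber stamp like the red one (same shape and sizes), with a white knob, loosely hanging on the carousel; must stay hung (its underside 57 mm above the table). Origin: centre of its underside.
- hung5: Rubber stamp like the red one (same shape and sizes), with a grey knob, loosely hanging on the carousel; must stay hung (its underside 57 mm above the table). Origin: centre of its underside.
Things that resemble listed ones, but are neither listed nor needed, are in the scene too. What is meant by the red_stamp is not pink, and is the smaller of those in its own colour.

How it is judged (in metres and radians):
On the way, in this order (a step that is already met when the one before it is completed fails the run):
1. the empty fork has been turned to the front, over the white mark, before the red stamp hangs on it (horizontal distance between free_fork and front_mark below 0.022 m and distance between red_seat and free_fork above 0.03 m), for 0.2 s.
2. the red stamp hangs on that fork, at the front (horizontal distance between free_fork and front_mark below 0.026 m and distance between red_seat and free_fork below 0.01 m and z of red_seat in the frame of free_fork between -0.004 and 0.003 m and angle between red_stamp's own z axis and vertical below 0.2 rad), for 0.2 s.
At the end, for the whole second after the job is handed in: Red stamp at rest in the free fork (knob underside within 10 mm of the seat, -4 to +3 mm in height, tilt < 0.2 rad), fork seat within 26 mm of the mark (17 deg); other five hung upright (undersides > 50 mm, tilt < 0.25 rad); bystanders moved < 25 mm (all of step 2 and linear speed of red_stamp below 0.02 m/s and height (world z) of each of hung1, hung2, hung3, hung4, hung5 above 0.05 m and angle between each of hung1, hung2, hung3, hung4, hung5's own z axis and vertical below 0.25 rad and distance of each of black_stamp, glue_stick, ink_bottle, pen_cup, stapler, hole_punch from where it was at the start of the episode below 0.025 m); the robot touches nothing.
It fails at once if a stamp falls off the carousel (height (world z) of any of hung1, hung2, hung3, hung4, hung5 below 0.035 m).
It fails at once if one of the things to leave alone is shifted by more than 30 mm or tipped over (distance of any of black_stamp, glue_stick, ink_bottle, pen_cup, stapler, hole_punch from where it was at the start of the episode above 0.03 m or angle between any of black_stamp, glue_stick, ink_bottle, pen_cup, stapler, hole_punch's own z axis and vertical above 0.4 rad).
It also fails if it takes over 72 s, if anything falls off the work surface, if the arm or the gripper's body presses on something with over 40 N, if the wrist force passes 120 N, or if a joint passes its speed limit or range.

## Working session

There is one attempt and no reset: what is moved stays moved. The work goes in short steps, Python scripts to look and compute and a tool call to move; the robot and the scene stay as the last step left them, time stands still between calls to the robot, and variables do not carry over. Pictures are saved under pics/ and viewed, and the job is handed in when it is done.

Besides the shell and the picture viewer there is one more tool, called after "Request:" as name(argument=value, ...), one argument or row to a line, values as JSON. send_rows: Moves the arm, as the interface text tells. Its arguments: {"type":"object","properties":{"rows":{"type":"array"},"fingers":{"type":"number"}},"required":["rows"]}

```bash
mkdir -p pics; cat > h.py <<'E'
import numpy as np, cv2
from workcell import ctrl
from scipy.spatial.transform import Rotation as R
def cap(name,fn):
    d=ctrl.get_image(name); cv2.imwrite('pics/'+fn+'.png',d['img'][:,:,::-1]); np.savez('/tmp/'+fn+'.npz',**d); return d
def pts(d):
    K=d['mtx'];T=d['world_from_camera'];z=d['depth'];v,u=np.mgrid[0:z.shape[0],0:z.shape[1]]
    P=np.stack([(u-K[0,2])/K[0,0]*z,(v-K[1,2])/K[1,1]*z,z],-1)
    return P@T[:3,:3].T+T[:3,3]
def ray(d,u,v,h):
    K=d['mtx'];T=d['world_from_camera'];r=T[:3,:3]@np.array([(u-K[0,2])/K[0,0],(v-K[1,2])/K[1,1],1]);o=T[:3,3]
    return o+r*(h-o[2])/r[2]
E
python3 - <<'E'
from h import *
np.set_printoptions(precision=3,suppress=True)
for n in ['scene','top','wrist']:
    d=cap(n,n+'0'); print(n,d['world_from_camera'],d['mtx'][0,0],d['mtx'][0,2],d['mtx'][1,2])
o=ctrl.get_obs();print(o); print(R.from_rotvec(o['orientation']).as_matrix(),ctrl.grip_depth)
E
```

```text
scene [[   0.26     0.826   -0.501  941.669]
 [   0.965   -0.23     0.123 -100.462]
 [  -0.013   -0.515   -0.857  824.555]
 [   0.       0.       0.       1.   ]] 392.3425306525825 317.71176615058226 202.73523791586146
top [[  -0.012   -0.984    0.176  354.394]
 [  -1.       0.013    0.006   -4.137]
 [  -0.009   -0.176   -0.984 1058.741]
 [   0.       0.       0.       1.   ]] 436.7385046905341 319.05241264482265 201.3810529430894
wrist [[   0.337   -0.907   -0.251  279.131]
 [  -0.941   -0.326   -0.088 -562.693]
 [  -0.002    0.266   -0.964  383.619]
 [   0.       0.       0.       1.   ]] 327.12730512080566 320.9981623238671 197.43840602269415
{'t': 0.15, 'qpos': array([-1.246,  0.424,  1.63 , -0.   ,  1.089, -0.019]), 'qvel': array([ 0.001, -0.005, -0.002, -0.002,  0.001, -0.   ]), 'joint_torque': array([  0.002, -54.498, -27.392,   0.065,   0.02 ,  -0.   ]), 'ee_pos': array([ 210.544, -588.037,  222.1  ]), 'orientation': array([ 0.953,  1.353, -0.952]), 'ft_force': array([ 0.382,  0.515, -0.76 ]), 'moment': array([ 0.022,  0.012, -0.014]), 'width': 87.43390402322892}
[[-0.     0.941  0.337]
 [ 0.001  0.337 -0.941]
 [-1.     0.    -0.001]] 18.700000000000003
```

View pics/scene0.png

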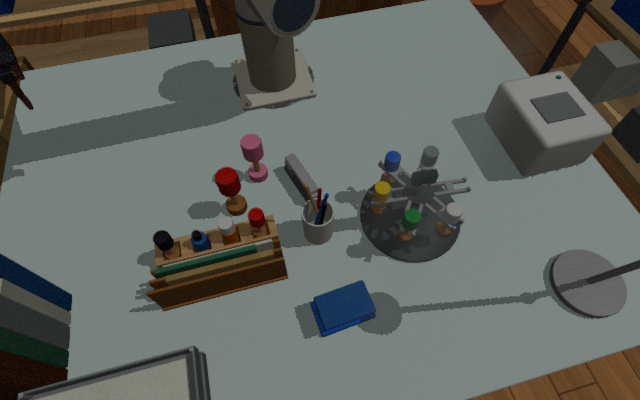

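View pics/top0.png

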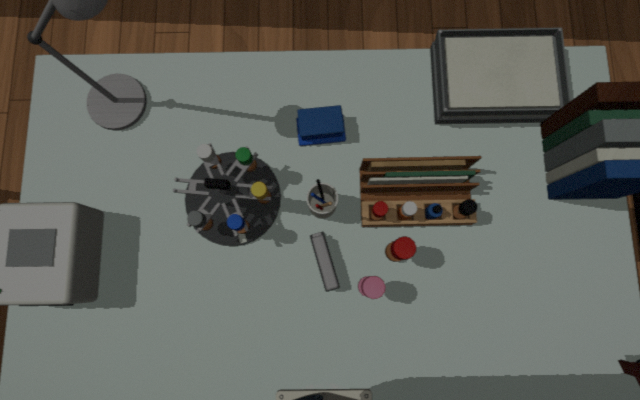

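View pics/wrist0.png

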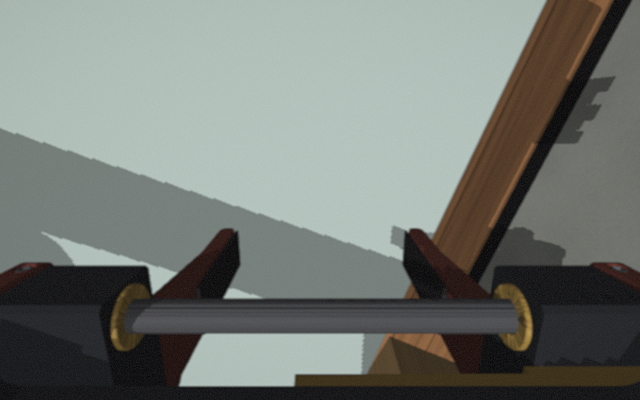

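The red stamp is in the organiser's left-most well, at top-view pixel (380,210). A larger red decoy stands at (402,249). The carousel is at about (233,198), with its empty fork pointing left towards (180,187). Next I'll zoom in to measure.

```bash
python3 - <<'E'
from h import *
d=cv2.imread('pics/top0.png')
a=cv2.resize(d[140:255,165:290],None,fx=5,fy=5,interpolation=cv2.INTER_CUBIC)
cv2.imwrite('pics/car0.png',cv2.convertScaleAbs(a,alpha=1.8))
a=cv2.resize(d[145:305,345:490],None,fx=4,fy=3.6,interpolation=cv2.INTER_CUBIC)
cv2.imwrite('pics/org0.png',a)
E
```

```text
(no output)
```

View pics/car0.png

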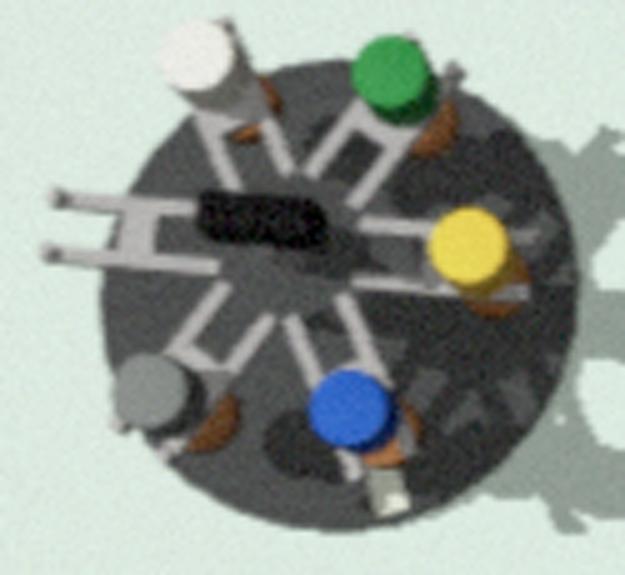

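View pics/org0.png

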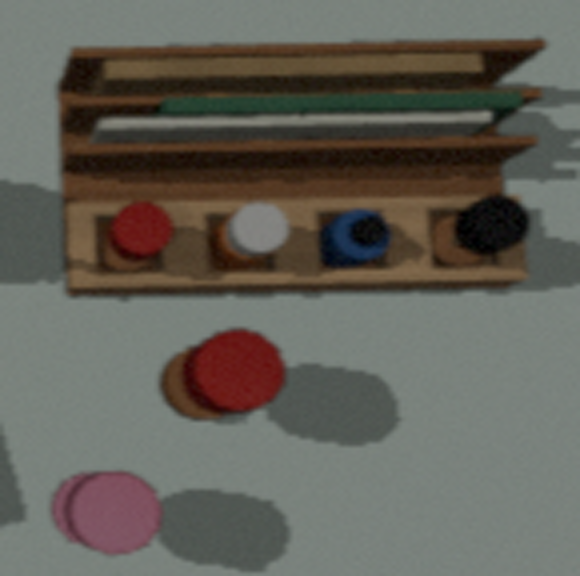

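```bash
cat > car.py <<'E'
from h import *
def knobs(d):
    h=cv2.cvtColor(d['img'],cv2.COLOR_RGB2HSV); P=pts(d); out={}
    return h,P
E
python3 - <<'E'
from h import *
np.set_printoptions(precision=1,suppress=True)
d=dict(np.load('/tmp/top0.npz')); P=pts(d)
# foot: depth near 12
m=((abs(P[...,2]-12)<4)).astype(np.uint8); m[:,:165]=0;m[:,290:]=0;m[:140]=0;m[255:]=0
m2=(d['img'].max(-1)<110)&(abs(P[...,2]-12)<5)
m2[:,:165]=0;m2[:,290:]=0;m2[:140]=0;m2[255:]=0
c,_=cv2.findContours(m,cv2.RETR_EXTERNAL,cv2.CHAIN_APPROX_NONE)
c=max(c,key=cv2.contourArea); hull=cv2.convexHull(c)
W=np.array([ray(d,*p[0],12)[:2] for p in hull],np.float32)
print('hull fit',cv2.fitEllipse(W),cv2.minEnclosingCircle(W))
# bars: bright on foot
mm=m.astype(bool)&(d['img'].min(-1)>120); v,u=np.where(mm)
print('mark px',len(u)); 
n,l,s,ce=cv2.connectedComponentsWithStats(mm.astype(np.uint8))
for i in range(1,n):
    if s[i,4]>5: print(s[i],ce[i],ray(d,*ce[i],12))
# knobs: z~151 
k=((abs(P[...,2]-151)<5)).astype(np.uint8);k[:,:165]=0;k[:,290:]=0
n,l,s,ce=cv2.connectedComponentsWithStats(k)
for i in range(1,n):
    if s[i,4]>30: print('knob',s[i],d['img'][l==i].mean(0),ray(d,*ce[i],151))
k=((abs(P[...,2]-180)<5)).astype(np.uint8);k[:,:165]=0;k[:,290:]=0
n,l,s,ce=cv2.connectedComponentsWithStats(k)
for i in range(1,n):
    if s[i,4]>30:
        vv,uu=np.where(l==i); W=np.array([ray(d,a,b,180)[:2] for a,b in zip(uu,vv)],np.float32); print('bar',cv2.minAreaRect(W),W.mean(0))
# red
h=cv2.cvtColor(d['img'],cv2.COLOR_RGB2HSV)
for nm,hh in (('red',(102,8)),):
    k=((abs(P[...,2]-102)<6)).astype(np.uint8);k[:,:350]=0;k[:,490:]=0;k[:190]=0;k[235:]=0
    n,l,s,ce=cv2.connectedComponentsWithStats(k)
    for i in range(1,n):
        if s[i,4]>15:
            print(nm,s[i],d['img'][l==i].mean(0),ray(d,*ce[i],102),P[l==i].mean(0))
s=dict(np.load('/tmp/scene0.npz'));Q=pts(s)
k=((abs(Q[...,2]-102)<6)).astype(np.uint8)
n,l,st,ce=cv2.connectedComponentsWithStats(k)
for i in range(1,n):
    if st[i,4]>15: print('scene',st[i],s['img'][l==i].mean(0),ray(s,*ce[i],102))
k=((abs(Q[...,2]-151)<5)).astype(np.uint8)
n,l,st,ce=cv2.connectedComponentsWithStats(k)
for i in range(1,n):
    if st[i,4]>15: print('scene151',st[i],s['img'][l==i].mean(0),ray(s,*ce[i],151))
E
```

```text
hull fit ((550.5659790039062, 207.373779296875), (218.0780029296875, 230.81927490234375), 62.628421783447266) ((552.21630859375, 210.89280700683594), 116.75442504882812)
mark px 0
knob [197 144  16  15 181] [121.2 121.5 118.2] [631.  248.3 151. ]
knob [236 147  15  15 180] [34.9 81.8 44.3] [622.8 164.4 151. ]
knob [251 182  16  15 187] [120.5 109.6  45.9] [545.1 129.6 151. ]
knob [187 210  17  16 195] [70.9 73.3 71.5] [485.3 263.2 151. ]
knob [227 214  16  16 195] [ 27.4  53.8 102.6] [476.5 178.9 151. ]
bar ((554.2142944335938, 213.6192169189453), (49.7503776550293, 17.66398048400879), 85.32722473144531) [554.1 214.1]
red [462 199  16  15 181] [18.8 18.3 17.5] [ 510.3 -331.7  102. ] [ 510.4 -331.9  101.5]
red [373 201  16  15 173] [100.1  26.8  22.7] [ 508.6 -134.7  102. ] [ 508.8 -134.9  101. ]
red [404 202  13   6  18] [128.9 127.7 123.8] [ 516. -198.  102.] [ 516.9 -199.    96.9]
red [409 206   8   8  18] [127.2 126.6 123.4] [ 505.8 -205.1  102. ] [ 506.5 -206.1   97.3]
scene [245  51  49  19 171] [49.4 46.7 39.9] [ 55.1  -7.1 102. ]
scene [495  90 111  65 457] [59.8 60.2 57.3] [4
[... 553 characters left out ...]
31.2 102. ]
scene [  0 278  46 118 524] [30.9 32.4 30.9] [ 661.9 -558.9  102. ]
scene151 [242  37  51  17 153] [49.4 46.6 40. ] [ 56.3  -3.9 151. ]
scene151 [423 145  16  14 168] [79.  83.9 82.6] [488.9 265.6 151. ]
scene151 [385 151  16  13 165] [ 38.1  61.8 107.7] [480.4 181.5 151. ]
scene151 [374 181  17  15 190] [120.5 105.5  26.1] [549.  131.9 151. ]
scene151 [412 183  15   4  28] [50.1 51.9 51.4] [563.4 210.3 151. ]
scene151 [324 193   5   5  18] [34.6 54.6 87.2] [535.  17. 151.]
scene151 [445 202  18  16 216] [118.1 118.7 116.1] [634.9 250.6 151. ]
scene151 [404 208  17  16 216] [32.7 80.5 43.6] [625.9 166.3 151. ]
scene151 [  6 268  24 117 458] [31.7 34.9 33.8] [ 652.4 -555.3  151. ]
```

```bash
python3 - <<'E'
from h import *
np.set_printoptions(precision=1,suppress=True)
d=dict(np.load('/tmp/top0.npz'))
print(ray(d,242.6,239,12),ray(d,243.2,237.5,12), ray(d,239,239,12))
g=d['img'].astype(int); print(g[228:246,232:250].mean(-1).astype(int))
s=cv2.imread('pics/scene0.png')[135:265,350:475]
cv2.imwrite('pics/carS.png',cv2.convertScaleAbs(cv2.resize(s,None,fx=4.5,fy=4.5,interpolation=cv2.INTER_CUBIC),alpha=1.5))
E
```

```text
[452.5 187.4  12. ] [456. 186.  12.] [452.6 196.1  12. ]
[[ 54  58  63  59  56  35  30  22  25  23  36  49  63  57  63  57  28  18]
 [ 47  52  40  27  29  23  19  29  35  35  51  59  67  64  66  56  37  27]
 [ 67  82  70  53  39  30  37  42  48  55  60  63  58  61  64  54  41  33]
 [ 49  80  96  89  69  53  56  62  60  64  66  65  60  55  44  34  27  32]
 [ 35  70  93  98  84  63  62  65  62  60  60  53  39  24  30  26  27  21]
 [ 32  51  79  98  92  66  62  62  57  47  45  45  36  29  26  22  25  21]
 [ 28  52  82 100  97  76  63  77  79  78  81  78  65  46  25  26  28  30]
 [ 28  40  72  95  83  57  58  74  81  80  79  80  73  52  29  25  26  29]
 [ 30  36  52  57  49  42  63  78  83  80  82  85  82  64  28  30  26  29]
 [ 41  44  45  45  42  42  55  73  79  82  82  82  80  68  34  29  28  26]
 [ 43  46  42  39  41  45  53  66  79  81  85  92  94  78  57  32  27  29]
 [ 42  41  44  46  43  35  39  61  79  82 104 117 119 107  80  47  42  38]
 [ 48  46  47  43  38  30  33  58  80  85 103 121 122 120  95  51  43  41]
 [ 43  42  40  42  37  34  28  55  74  86 106 117 119 112  91  48  45  37]
 [ 43  47  42  46  42  41  38  46  69  95 104  92  79  65  52  47  41  51]
 [ 44  41  45  40  46  44  45  45  57  63  57  53  46  44  53  61  76  90]
 [ 40  42  42  43  45  42  43  43  45  44  51  46  54  75  89  92 109 122]
 [ 47  48  48  48  50  47  64  74  79  88  90  92  92 108 121 121 122 125]]
```

View pics/carS.png

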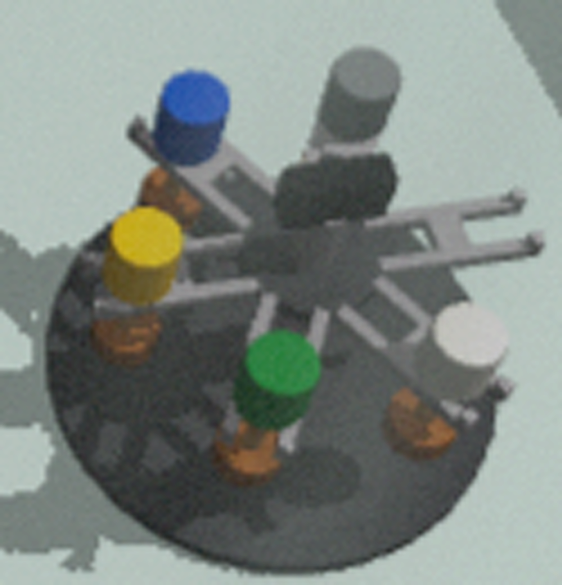

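Request:
send_rows(
  rows=[
    [-6,0,0,-0.12],
    [-6,0,0,-0.12],
    [-6,0,0,-0.12],
    [-6,0,0,-0.12],
    [-6,0,0,-0.12],
    [-6,0,0,-0.12],
    [-6,0,0,-0.12],
    [-6,0,0,-0.12],
    [-6,0,0,-0.12],
  ],
)

```text
t: 0.9
ee_pos: [209.6, -585.1, 273.1]
orientation: [0.092, 1.573, -0.075]
ft_force: [-0.2, 0.2, 1.0]
width: 87.5
```

```bash
cat > go.py <<'E'
# usage: go.py x y z [yaw of tool z deg]
import sys; from h import *
np.set_printoptions(precision=1,suppress=True)
a=[float(v) for v in sys.argv[1:]]
o=ctrl.get_obs(); M=R.from_rotvec(o['orientation']).as_matrix()
print('t',round(o['t'],2),'pos',o['ee_pos'],'yaw',round(np.degrees(np.arctan2(M[1,2],M[0,2])),2),'xaxis',M[:,0].round(4),'F',o['ft_force'],'w',round(o['width'],1),'q',o['qpos'].round(2))
if len(a)>=3:
    s=M.T@(np.array(a[:3])-o['ee_pos']); n=np.linalg.norm(s); print('shift tool',s,'n',n,'rows',n/41)
if len(a)==4:
    dy=(a[3]-np.degrees(np.arctan2(M[1,2],M[0,2]))+180)%360-180; print('turn',-np.radians(dy))
E
python3 go.py 556 215 300 -5.8
```

```text
t 0.9 pos [ 209.6 -585.1  273.1] yaw -6.1 xaxis [-0.  0. -1.] F [-0.2  0.2  1. ] w 87.5 q [-1.2  0.4  1.6  0.   1.2 -1.1]
shift tool [-19.4 832.6 259.3] n 872.265190054126 rows 21.274760733027463
turn -0.0052300117262842494
```

Request:
send_rows(
  rows=[
    [-3,37,11.5,0],
    [-3,37,11.5,0],
    [-3,37,11.5,0],
    [-3,37,11.5,0],
    [-3,37,11.5,0],
    [-3,37,11.5,0],
    [-3,37,11.5,0],
    [-3,37,11.5,0],
    [-3,37,11.5,0],
    [-3,37,11.5,0],
  ],
)

```text
t: 1.73
ee_pos: [362.1, -219.8, 305.1]
orientation: [0.093, 1.574, -0.078]
ft_force: [1.8, 0.2, -0.3]
width: 87.6
```

Request:
send_rows(
  rows=[
    [0,37,11.5,0],
    [0,37,11.5,0],
    [0,37,11.5,0],
    [0,37,11.5,0],
    [0,37,11.5,0],
    [0,37,11.5,0],
    [0,37,11.5,0],
    [0,37,11.5,0],
    [0,37,11.5,0],
    [0,37,11.5,0],
  ],
)

```text
t: 2.57
ee_pos: [518.9, 155.8, 309.4]
orientation: [0.091, 1.57, -0.079]
ft_force: [0.3, -1.7, 0.8]
width: 87.8
```

```bash
python3 go.py 556 215 300 -5.8; python3 - <<'E'
from h import *
cap('wrist','w1'); cap('top','t1')
E
```

```text
t 2.57 pos [518.9 155.8 309.4] yaw -6.21 xaxis [-0.  0. -1.] F [ 0.3 -1.7  0.8] w 87.8 q [0.3 0.2 1.7 0.  1.2 0.4]
shift tool [ 9.8 62.8 30.5] n 70.55152654687592 rows 1.7207689401677053
turn -0.007100541881791513
```

View pics/w1.png

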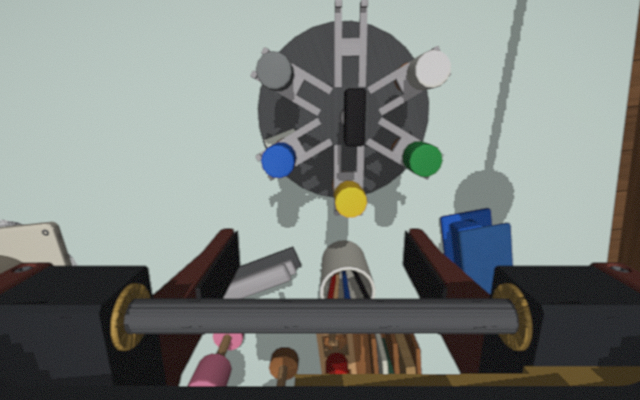

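```bash
cat > meas.py <<'E'
import sys; from h import *
np.set_printoptions(precision=1,suppress=True)
def meas(d,zk=151,zb=180):
    P=pts(d); near=(np.hypot(P[...,0]-556,P[...,1]-215)<135)
    k=(near&(abs(P[...,2]-zk)<5)).astype(np.uint8); n,l,s,ce=cv2.connectedComponentsWithStats(k)
    C=[]
    for i in range(1,n):
        if s[i,4]>60: C.append(ray(d,*ce[i],zk)[:2]); print('knob',s[i,4],ce[i],d['img'][l==i].mean(0),C[-1])
    C=np.array(C)
    if len(C)>=4:
        A=np.c_[2*C,np.ones(len(C))]; x=np.linalg.lstsq(A,(C**2).sum(1),rcond=None)[0]; print('centre',x[:2],'r',np.sqrt(x[2]+x[:2]@x[:2]))
        a=np.degrees(np.arctan2(*(C-x[:2]).T[::-1])); ph=np.degrees(np.angle(np.exp(1j*np.radians(a*6)).mean()))/6; print('angles',a,'phase mod60',ph%60)
    k=(near&(abs(P[...,2]-zb)<5)).astype(np.uint8); n,l,s,ce=cv2.connectedComponentsWithStats(k)
    for i in range(1,n):
        if s[i,4]>60:
            vv,uu=np.where(l==i); W=np.array([ray(d,a,b,zb)[:2] for a,b in zip(uu,vv)],np.float32); print('bar',cv2.minAreaRect(W),W.mean(0))
if __name__=='__main__':
    for f in sys.argv[1:]: print(f); meas(dict(np.load('/tmp/%s.npz'%f)))
E
python3 meas.py w1
python3 - <<'E'
import cv2
a=cv2.imread('pics/w1.png')[120:190,240:340]
cv2.imwrite('pics/w1m.png',cv2.convertScaleAbs(cv2.resize(a,None,fx=7,fy=7,interpolation=cv2.INTER_CUBIC),alpha=1.5))
E
```

```text
w1
knob 1090 [273.1  70.1] [116.4 119.7 120.1] [486.5 267.7]
knob 1103 [431.4  68.9] [191.5 190.3 189.3] [631.1 253. ]
knob 879 [276.8 161.1] [ 50.8  95.7 179. ] [478.  184.1]
knob 896 [424.7 160. ] [ 49.3 129.3  68.7] [622.8 169.5]
knob 811 [350.  201.6] [196.7 175.6  52.2] [546.2 135.1]
centre [554.6 218.5] r 83.94299754807186
angles [ 144.2   24.2 -155.8  -35.7  -95.8] phase mod60 24.22363726528506
bar ((554.5757446289062, 218.24620056152344), (48.83461380004883, 17.881975173950195), 84.05191040039062) [554.7 218.7]
```

View pics/w1m.png

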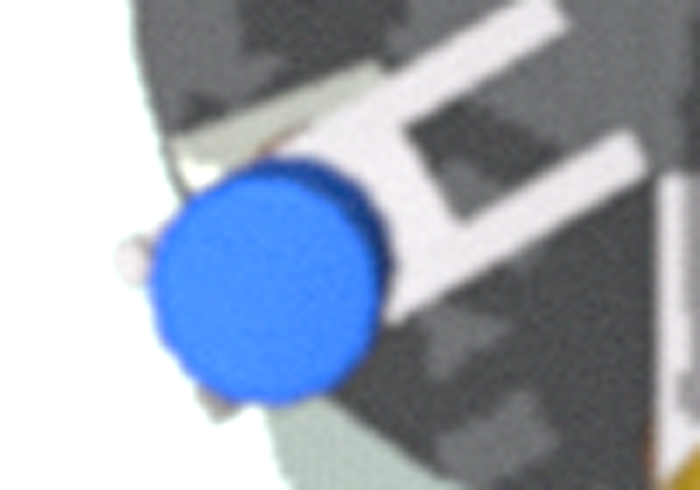

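```bash
python3 - <<'E'
from h import *
d=dict(np.load('/tmp/w1.npz'))
a,b=[ray(d,u,v,12)[:2] for u,v in ((264.3,140.2),(293.6,128.9))]; c=np.array([554.6,218.5])
e=a-b; th=np.degrees(np.arctan2(e[1],e[0]))%360; n=np.array([-e[1],e[0]])/np.linalg.norm(e)
print(a,b,np.linalg.norm(e),th,'offset of centre from edge',(c-a)@n)
E
python3 go.py 555.5 216.2 300 -5.8
```

```text
[443.55127616 195.9859794 ] [486.02414209 206.86661752] 43.84441385615224 194.3689382398287 offset of centre from edge 5.74864566032314
t 2.67 pos [520.2 158.2 309.2] yaw -5.98 xaxis [ 0.  0. -1.] F [ 0.  -0.2  0.3] w 87.8 q [0.3 0.2 1.7 0.  1.2 0.4]
shift tool [ 9.7 61.2 29.1] n 68.49375942341317 rows 1.6705794981320286
turn -0.003075308893633527
```

Request:
send_rows(
  rows=[
    [0,31,14.5,0],
    [5,30,14.5,0],
    [0,0,0,0],
  ],
  fingers=0.6,
)

```text
t: 2.92
ee_pos: [555.1, 218.1, 303.3]
orientation: [0.087, 1.572, -0.075]
ft_force: [-1.1, 0.1, -0.4]
width: 70.9
```

```bash
python3 go.py 555.5 216.2 151 -5.8; python3 - <<'E'
from h import *
cap('wrist','w2')
E
python3 meas.py w2
```

```text
t 2.92 pos [555.1 218.1 303.3] yaw -5.87 xaxis [-0.  0. -1.] F [-1.1  0.1 -0.4] w 70.9 q [0.3 0.3 1.6 0.  1.2 0.5]
shift tool [152.3  -3.    1.1] n 152.3138372498561 rows 3.714971640240393
turn -0.0013039086446478636
w2
knob 961 [244.9 141.9] [117.8 121.2 121.4] [487.  268.3]
knob 976 [397.7 141.6] [192.8 191.6 190.6] [631.7 253.8]
knob 617 [251.3 222.4] [ 48.5  92.  173.2] [480.3 187.5]
knob 604 [391.5 222.1] [ 48.7 126.9  67.4] [622.1 173.5]
knob 736 [321.3 262.7] [193.6 172.9  52.8] [546.6 135.9]
centre [555.2 220.2] r 83.00870442777655
angles [ 144.8   23.7 -156.4  -34.9  -95.8] phase mod60 24.270030771704118
bar ((555.45751953125, 219.15037536621094), (49.18869400024414, 17.296222686767578), 83.7389907836914) [555.3 219.7]
```

Request:
send_rows(
  rows=[
    [35,-0.5,0,0],
    [35,-0.5,0,0],
    [35,0,0,0],
    [25,0,0,0],
    [15,0,0,0],
    [6,0,0,0],
  ],
)

```text
t: 3.47
ee_pos: [552.5, 209.9, 151.0]
orientation: [0.086, 1.568, -0.077]
ft_force: [-0.0, 0.4, -0.3]
width: 52.6
```

```bash
python3 go.py 555.5 217 151 -5.8; python3 - <<'E'
from h import *
cap('wrist','w3');cap('scene','s3')
E
```

```text
t 3.47 pos [552.5 209.9 151. ] yaw -5.95 xaxis [ 0.  0. -1.] F [-0.   0.4 -0.3] w 52.6 q [0.3 0.5 1.8 0.  0.9 0.4]
shift tool [0.  7.4 2.3] n 7.737618052505168 rows 0.18872239152451628
turn -0.0026385582605965457
```

View pics/w3.png

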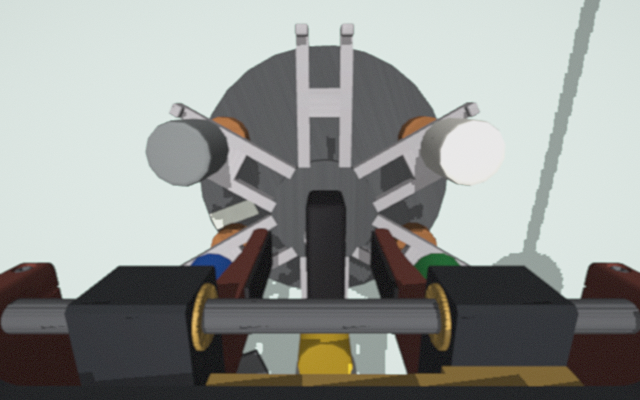

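View pics/s3.png

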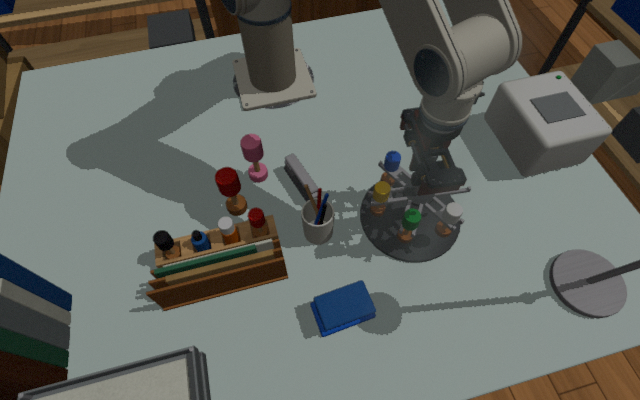

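The wrist view shows the bar at (325,240), centred between the fingers and clear of them. I'll correct by 7 mm along the bar and then grip.

Request:
send_rows(
  rows=[
    [0,4,1.2,0],
    [0,3.5,1,0],
    [0,0,0,0],
  ],
)

```text
t: 3.82
ee_pos: [558.3, 217.5, 156.3]
orientation: [0.09, 1.562, -0.076]
ft_force: [-0.1, -0.4, -0.4]
width: 52.5
```

Request:
send_rows(
  rows=[
    [0,0,0,0],
    [0,0,0,0],
    [0,0,0,0],
    [0,0,0,0],
    [0,0,0,0],
    [0,0,0,0],
    [0,0,0,0],
  ],
  fingers=0.0,
)

```text
t: 4.4
ee_pos: [555.5, 219.2, 159.9]
orientation: [0.091, 1.566, -0.074]
ft_force: [8.7, -0.9, -6.0]
width: 18.1
```

```bash
python3 go.py 555.5 217 151 -5.8
```

```text
t 4.4 pos [555.5 219.2 159.9] yaw -6.02 xaxis [ 0.  0. -1.] F [ 8.7 -0.9 -6. ] w 18.1 q [0.3 0.5 1.7 0.  0.9 0.5]
shift tool [ 8.9 -2.3  0.2] n 9.181336424648753 rows 0.22393503474753057
turn -0.0037651511727520653
```

Request:
send_rows(
  rows=[
    [2,0,0,-0.05],
    [2,0,0,-0.1],
    [2,0,0,-0.1],
  ],
)

```text
t: 4.65
ee_pos: [555.1, 219.2, 159.9]
orientation: [-0.11, 1.564, 0.126]
ft_force: [-6.3, -2.2, 16.9]
width: 18.1
```

```bash
python3 go.py 555.5 217 154 104.4
```

```text
t 4.65 pos [555.1 219.2 159.9] yaw 8.63 xaxis [ 0.  0. -1.] F [-6.3 -2.2 16.9] w 18.1 q [0.3 0.5 1.7 0.  0.9 0.2]
shift tool [ 5.8 -2.3  0. ] n 6.2657784534900385 rows 0.15282386471926923
turn -1.6714370943657262
```

Request:
send_rows(
  rows=[
    [0,0,0,-0.12],
    [0,0,0,-0.12],
    [0,0,0,-0.12],
    [0.5,0,0,-0.12],
    [0.5,0,0,-0.12],
    [0.5,0,0,-0.12],
  ],
)

```text
t: 5.15
ee_pos: [553.9, 218.5, 159.9]
orientation: [-0.696, 1.45, 0.71]
ft_force: [-1.3, -0.3, 5.3]
width: 17.4
```

```bash
python3 go.py 555.5 217 154 104.4
```

```text
t 5.15 pos [553.9 218.5 159.9] yaw 51.63 xaxis [-0.  0. -1.] F [-1.3 -0.3  5.3] w 17.4 q [ 0.3  0.5  1.7  0.   0.9 -0.6]
shift tool [ 5.9 -2.2 -0.2] n 6.27603715410346 rows 0.15307407692935268
turn -0.9209571634676579
```

Request:
send_rows(
  rows=[
    [0.5,0,0,-0.12],
    [0.5,0,0,-0.12],
    [0.5,0,0,-0.12],
    [0.5,0,0,-0.12],
    [0.5,0,0,-0.12],
    [0.5,0,0,-0.12],
    [0.5,0,0,-0.1],
    [0,0,0,-0.08],
    [0,0,0,-0.02],
  ],
)

```text
t: 5.9
ee_pos: [553.5, 216.8, 159.9]
orientation: [-1.419, 1.05, 1.429]
ft_force: [0.2, 1.2, 0.4]
width: 17.9
```

```bash
python3 go.py 555.5 217 154 104.4; python3 - <<'E'
from h import *
cap('wrist','w4');cap('top','t4')
E
python3 meas.py t4
```

```text
t 5.9 pos [553.5 216.8 159.9] yaw 107.01 xaxis [-0.  0. -1.] F [0.2 1.2 0.4] w 17.9 q [ 0.3  0.5  1.7  0.   0.9 -1.5]
shift tool [ 5.9 -1.9 -0.4] n 6.2288417993699285 rows 0.15192297071633973
turn 0.045477081664585306
t4
knob 187 [258.  193.8] [53.  54.9 53.6] [534.9 131.2]
```

View pics/w4.png

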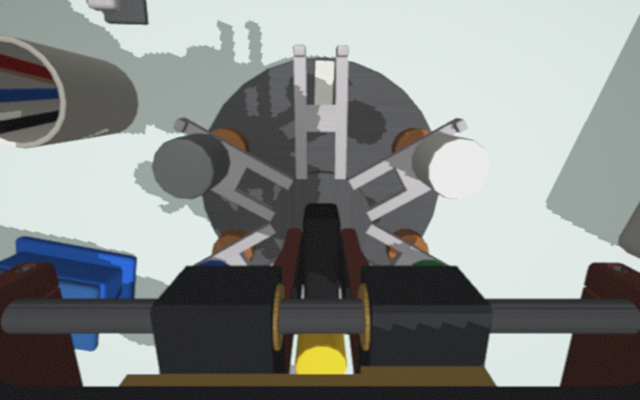

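View pics/t4.png

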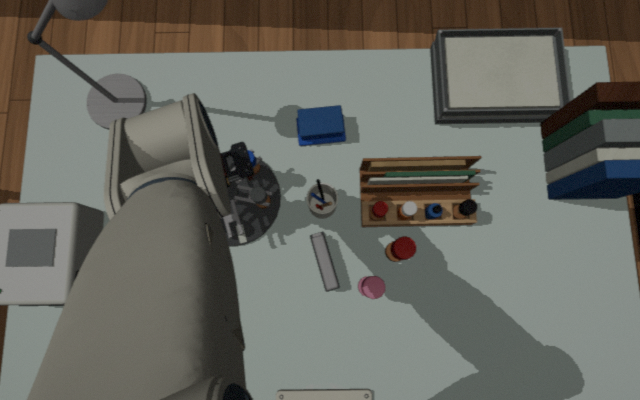

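The empty fork sits over the white mark: the slot is at (321,85) and the mark at (324,82). I'll turn back 0.04 rad and release.

Request:
send_rows(
  rows=[
    [0,0,0,0.03],
    [0,0,0,0.01],
    [0,0,0,0],
    [0,0,0,0],
  ],
)

```text
t: 6.33
ee_pos: [553.5, 216.8, 159.9]
orientation: [-1.385, 1.078, 1.394]
ft_force: [-0.7, 0.5, 1.0]
width: 17.7
```

Request:
send_rows(
  rows=[
    [0,0,0,0],
    [0,0,0,0],
    [0,0,0,0],
    [0,0,0,0],
  ],
  fingers=0.55,
)

```text
t: 6.67
ee_pos: [554.0, 216.8, 159.9]
orientation: [-1.385, 1.078, 1.393]
ft_force: [0.1, 0.0, -0.3]
width: 41.1
```

Request:
send_rows(
  rows=[
    [-10,0,0,0],
    [-20,0,0,0],
    [-30,0,0,0],
    [-30,0,0,0],
    [-30,0,0,0],
    [-20,0,0,0],
    [0,0,0,0],
  ],
)

```text
t: 7.25
ee_pos: [553.3, 215.3, 308.1]
orientation: [-1.383, 1.081, 1.395]
ft_force: [0.6, 0.0, 0.2]
width: 48.5
```

```bash
python3 go.py 510 -133 300 ; python3 - <<'E'
from h import *
cap('wrist','w5')
E
python3 meas.py w5
```

```text
t 7.25 pos [553.3 215.3 308.1] yaw 104.21 xaxis [-0.  0. -1.] F [0.6 0.  0.2] w 48.5 q [ 0.3  0.3  1.6  0.   1.2 -1.5]
shift tool [   6.6  127.4 -327. ] n 351.0303063798707 rows 8.561714789752944
w5
knob 938 [245.5 142.3] [124.8 128.4 128.8] [531.8 136.6]
knob 937 [396.1 142. ] [220.8 219.9 219.1] [495.8 277.6]
knob 686 [249.4 223.2] [ 52.7 104.3 200.3] [612.1 156. ]
knob 700 [392.4 223. ] [ 59.5 153.2  81.9] [575.9 299.1]
knob 706 [321.  261.5] [221.9 204.2  64.2] [636.  238.2]
centre [554.7 217.6] r 84.1053214638265
angles [-105.8  134.4  -47.    75.4   14.2] phase mod60 14.253057694808843
bar ((554.3359375, 217.70382690429688), (49.04703903198242, 17.202106475830078), 13.821172714233398) [554.1 217.4]
```

View pics/w5.png

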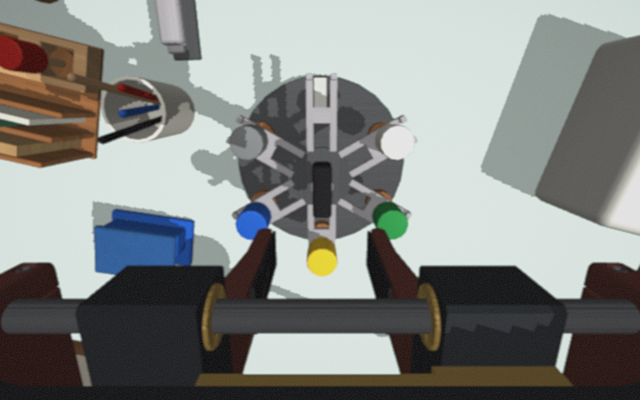

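Request:
send_rows(
  rows=[
    [1,14.2,-36,0],
    [1,14.2,-36,0],
    [1,14.2,-36,0],
    [1,14.2,-36,0],
    [1,14.2,-36,0],
    [1,14.2,-36,0],
    [1,14.2,-36,0],
    [1,14.2,-36,0],
    [1,10,-30,0],
    [0,0,0,0],
  ],
  fingers=0.68,
)

```text
t: 8.13
ee_pos: [503.1, -134.5, 284.4]
orientation: [-1.38, 1.084, 1.414]
ft_force: [-0.0, 1.0, -0.6]
width: 59.5
```

```bash
python3 go.py 509.5 -131 200 ; python3 - <<'E'
from h import *
d=cap('wrist','w6'); np.set_printoptions(precision=1,suppress=True)
P=pts(d); h=cv2.cvtColor(d['img'],cv2.COLOR_RGB2HSV)
k=((abs(P[...,2]-102)<5)&((h[...,0]<8)|(h[...,0]>172))&(h[...,1]>140)).astype(np.uint8); n,l,s,ce=cv2.connectedComponentsWithStats(k)
for i in range(1,n):
    if s[i,4]>60: print(s[i],ce[i],ray(d,*ce[i],102))
E
```

```text
t 8.13 pos [ 503.1 -134.5  284.4] yaw 104.68 xaxis [-0.  0. -1.] F [-0.   1.  -0.6] w 59.5 q [-0.3  0.2  1.8  0.   1.2 -2.1]
shift tool [84.3 -8.5  0.8] n 84.74820237606863 rows 2.0670293262455766
[304 171  31  30 718] [319.1 185.4] [ 508.7 -132.   102. ]
```

View pics/w6.png

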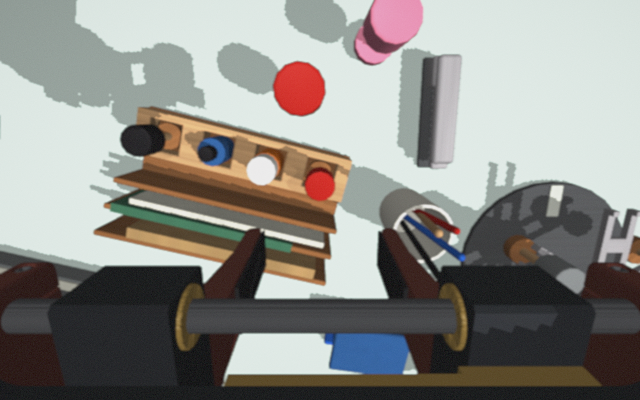

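The red stamp's knob is at (319,185), giving (509,-131.5), so the views agree. I'll descend in stages.

Request:
send_rows(
  rows=[
    [30,-4,0,0],
    [30,-4,0,0],
    [30,0,0,0],
    [20,0,0,0],
    [0,0,0,0],
  ],
)

```text
t: 8.6
ee_pos: [508.1, -126.3, 168.6]
orientation: [-1.376, 1.083, 1.414]
ft_force: [-0.8, -0.2, -0.3]
width: 59.6
```

```bash
python3 go.py 509.2 -131.5 87
```

```text
t 8.6 pos [ 508.1 -126.3  168.6] yaw 104.55 xaxis [-0.  0. -1.] F [-0.8 -0.2 -0.3] w 59.6 q [-0.3  0.4  1.9  0.   0.9 -2.1]
shift tool [81.5 -1.2 -6.5] n 81.77980520380876 rows 1.994629395214848
```

Request:
send_rows(
  rows=[
    [15,0,-3,0],
    [15,-0.6,-3,0],
    [15,-0.6,0,0],
    [10,0,0,0],
    [5,0,0,0],
    [0,0,0,0],
  ],
)

```text
t: 9.1
ee_pos: [509.8, -125.6, 107.1]
orientation: [-1.376, 1.08, 1.421]
ft_force: [0.1, -0.2, 0.2]
width: 59.6
```

```bash
python3 go.py 509.2 -131.5 87
```

```text
t 9.1 pos [ 509.8 -125.6  107.1] yaw 104.85 xaxis [-0.  0. -1.] F [ 0.1 -0.2  0.2] w 59.6 q [-0.3  0.5  1.9  0.   0.8 -2.1]
shift tool [20.   1.7 -5.9] n 20.982249310376574 rows 0.5117621783018677
```

Request:
send_rows(
  rows=[
    [0,1,-4,0],
    [0,0.5,-3,0],
    [0,0,0,0],
    [0,0,0,0],
  ],
)

```text
t: 9.43
ee_pos: [511.8, -133.1, 109.6]
orientation: [-1.379, 1.078, 1.419]
ft_force: [0.2, -0.2, 0.1]
width: 59.9
```

```bash
python3 go.py 509.2 -131.5 87; python3 - <<'E'
from h import *
cap('wrist','w7')
E
```

```text
t 9.43 pos [ 511.8 -133.1  109.6] yaw 104.91 xaxis [-0.  0. -1.] F [ 0.2 -0.2  0.1] w 59.9 q [-0.3  0.5  1.9  0.   0.8 -2.1]
shift tool [22.6  1.7  1.9] n 22.771682657963694 rows 0.5554068940966754
```

View pics/w7.png

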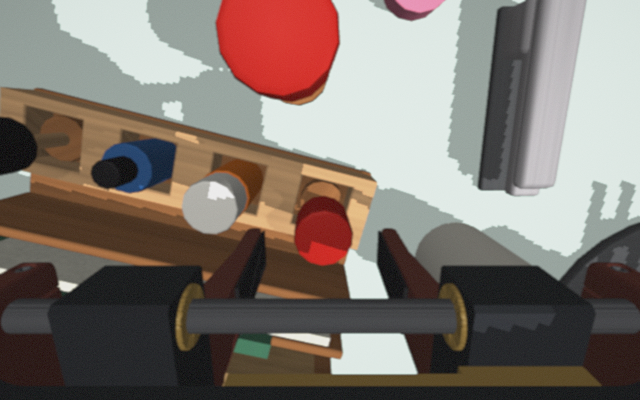

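The red knob at (323,230) is between the fingers, and the glue stick at (215,203) is clear of the left finger. I'll lower 22 mm.

Request:
send_rows(
  rows=[
    [8,1,1,0],
    [8,0.5,0,0],
    [5,0,0,0],
    [0,0,0,0],
    [0,0,0,0],
  ],
)

```text
t: 9.9
ee_pos: [509.7, -132.6, 87.1]
orientation: [-1.38, 1.078, 1.417]
ft_force: [-1.0, 0.2, -0.4]
width: 59.7
```

```bash
python3 go.py 509.2 -131.5 87
```

```text
t 9.9 pos [ 509.7 -132.6   87.1] yaw 104.87 xaxis [-0.  0. -1.] F [-1.   0.2 -0.4] w 59.7 q [-0.3  0.5  1.9  0.   0.8 -2.1]
shift tool [0.1 0.2 1.2] n 1.170140269384646 rows 0.028540006570357223
```

Request:
send_rows(
  rows=[
    [0,0,0,0],
    [0,0,0,0],
    [0,0,0,0],
    [0,0,0,0],
    [0,0,0,0],
    [0,0,0,0],
  ],
  fingers=0.0,
)

```text
t: 10.4
ee_pos: [509.6, -132.5, 86.9]
orientation: [-1.38, 1.078, 1.417]
ft_force: [-0.2, -0.3, -0.5]
width: 33.5
```

```bash
python3 go.py 509.2 -131.5 260
```

```text
t 10.4 pos [ 509.6 -132.5   86.9] yaw 104.88 xaxis [-0.  0. -1.] F [-0.2 -0.3 -0.5] w 33.5 q [-0.3  0.5  1.9  0.   0.8 -2.1]
shift tool [-173.     2.8    3.7] n 173.07854867915728 rows 4.221428016564811
```

Request:
send_rows(
  rows=[
    [-10,0,0,0],
    [-20,0,0,0],
    [-30,0,0,0],
    [-30,0,0,0],
    [-30,0,0,0],
    [-30,0,0,0],
    [-20,0,0,0],
    [0,0,0,0],
  ],
)

```text
t: 11.07
ee_pos: [511.4, -133.9, 268.1]
orientation: [-1.378, 1.079, 1.42]
ft_force: [0.4, -0.6, -0.9]
width: 33.3
```

```bash
python3 go.py 419 182.6 270; python3 - <<'E'
from h import *
cap('scene','s8')
E
```

```text
t 11.07 pos [ 511.4 -133.9  268.1] yaw 104.88 xaxis [-0.  0. -1.] F [ 0.4 -0.6 -0.9] w 33.3 q [-0.3  0.2  1.8  0.   1.1 -2.1]
shift tool [  3.8   7.9 329.6] n 329.7375750572073 rows 8.04237987944408
```

View pics/s8.png

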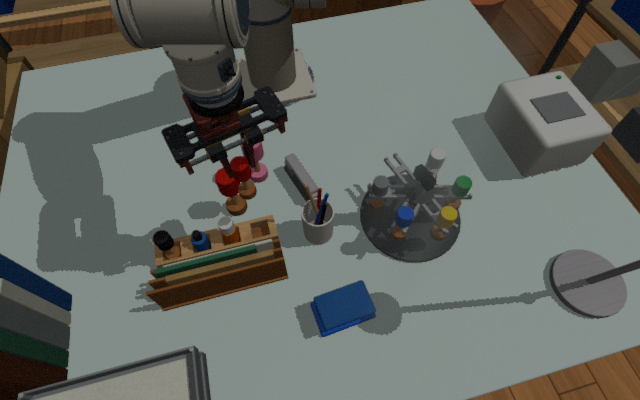

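The red stamp is in hand at (241,172) and all five hung stamps are still up. Now to the point outside the front fork.

Request:
send_rows(
  rows=[
    [0,1,20,0],
    [0,1,35,0],
    [0,1,36,0],
    [0,1,36,0],
    [0,1,36,0],
    [0,1,36,0],
    [0,1,36,0],
    [0,1,36,0],
    [0,0,25,0],
    [0,0,0,0],
  ],
)

```text
t: 11.95
ee_pos: [415.6, 158.9, 259.7]
orientation: [-1.364, 1.097, 1.429]
ft_force: [0.2, -1.2, -0.1]
width: 33.6
```

```bash
python3 go.py 421.3 183.1 200 104.3; python3 - <<'E'
from h import *
cap('wrist','w9')
E
```

```text
t 11.95 pos [415.6 158.9 259.7] yaw 104.43 xaxis [-0.  0. -1.] F [ 0.2 -1.2 -0.1] w 33.6 q [ 0.3  0.1  1.9  0.   1.1 -1.5]
shift tool [ 59.7 -13.7  20.9] n 64.68510395272058 rows 1.5776854622614775
turn 0.002283416949600419
```

View pics/w9.png

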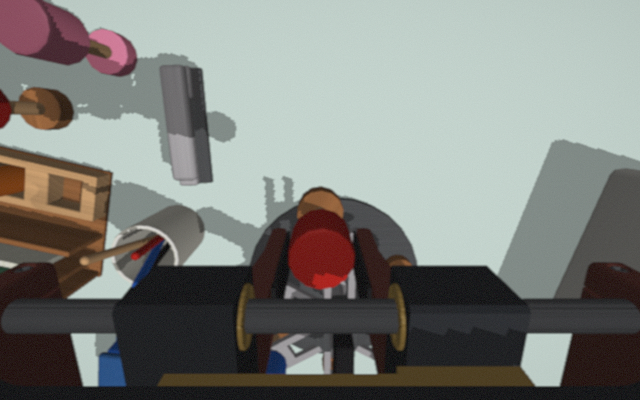

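Request:
send_rows(
  rows=[
    [10,-5,9,0],
    [20,-5,8,0],
    [20,-2,3,0],
    [8,0,0,0],
    [0,0,0,0],
    [0,0,0,0],
  ],
)

```text
t: 12.5
ee_pos: [419.7, 178.2, 193.7]
orientation: [-1.361, 1.106, 1.429]
ft_force: [0.7, 0.0, -0.7]
width: 33.1
```

```bash
python3 go.py 421.3 183.1 147 104.3
```

```text
t 12.5 pos [419.7 178.2 193.7] yaw 104.24 xaxis [-0.  0. -1.] F [ 0.7  0.  -0.7] w 33.1 q [ 0.4  0.2  2.   0.   1.  -1.5]
shift tool [46.6 -4.7  3.6] n 47.00452778981907 rows 1.1464518973126603
turn -0.0010921395114229673
```

Request:
send_rows(
  rows=[
    [15,-2,3,0],
    [15,-2,1,0],
    [10,0,0,0],
    [5,0,0,0],
    [0,0,0,0],
    [0,0,0,0],
  ],
)

```text
t: 13.0
ee_pos: [423.6, 181.2, 149.5]
orientation: [-1.359, 1.105, 1.423]
ft_force: [-0.2, 0.5, -1.2]
width: 33.6
```

```bash
python3 go.py 421.3 183.1 147 104.3;  python3 - <<'E'
from h import *
cap('wrist','w10');cap('scene','s10'); np.set_printoptions(precision=1,suppress=True)
E
```

```text
t 13.0 pos [423.6 181.2 149.5] yaw 103.95 xaxis [-0.  0. -1.] F [-0.2  0.5 -1.2] w 33.6 q [ 0.4  0.3  2.   0.   0.8 -1.5]
shift tool [2.6 1.7 2.3] n 3.89036138422052 rows 0.09488686302976877
turn -0.006174316769237775
```

View pics/w10.png

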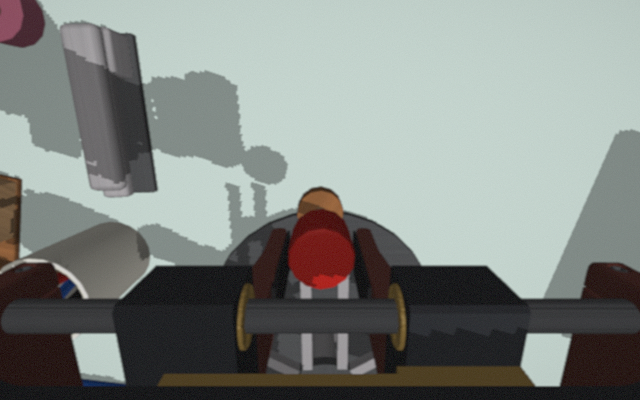

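View pics/s10.png

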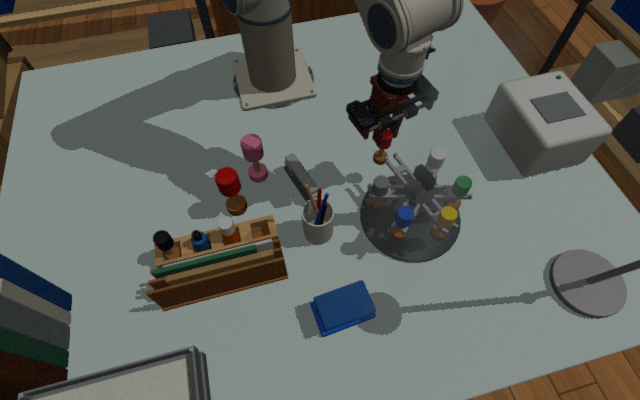

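Both the wrist picture (fork centre at column 325 against 321 for the knob) and the dead reckoning call for +2.3 mm along tool z. I'll correct that, then move in.

Request:
send_rows(
  rows=[
    [1,0,1.5,0],
    [0.5,0,1,0],
    [0,0,0,0],
    [0,0,0,0],
  ],
)

```text
t: 13.43
ee_pos: [424.2, 184.5, 150.1]
orientation: [-1.36, 1.101, 1.42]
ft_force: [0.2, 0.5, -0.1]
width: 33.4
```

```bash
python3 go.py 472.6 196.2 147 104.3;  python3 - <<'E'
from h import *
d=cap('wrist','w11'); np.set_printoptions(precision=1,suppress=True)
for v in (290,345,355): print(v,d['img'][v,285:370].mean(-1).astype(int), )
E
```

```text
t 13.43 pos [424.2 184.5 150.1] yaw 103.96 xaxis [-0.  0. -1.] F [ 0.2  0.5 -0.1] w 33.4 q [ 0.4  0.3  2.   0.   0.8 -1.5]
shift tool [  1.4 -49.9  -0.4] n 49.91968144561595 rows 1.2175532059906329
turn -0.005970448786120054
290 [ 36  42  52  52  53  55  52  53  51  64  93 133 153 160 158 159 161 161
 159 158 155 130  95  78  74  77  74  77  76  75  78  77  77  80  79  81
  79  78  81  80  78  78  76  77  79  77  75  90 127 152 160 160 158 160
 159 160 160 153 134 101  83  76  80  82  79  82  77  83  81  82  78  70
  50  29  21  15   7  26  22  16  21  12  34  31  38]
345 [ 80  79  77  79  77  80  79  77  78  76  78  91 121 146 154 157 153 155
 156 157 156 150 126  88  69  63  67  70  69  68  68  74  69  67  68  67
  67  70  68  68  65  63  64  61  56  57  59  85 127 152 157 156 156 157
 157 156 155 141 107  73  49  50  50  51  52  55  47  50  51  53  53  55
  53  49  53  53  50  55  49  52  47  51  51  50  51]
355 [ 73  76  78  79  80  79  80  79  77  78  77  82 108 136 153 158 156 155
 154 158 157 152 129  94  59  50  45  44  43  42  43  41  34  38  40  37
  34  38  39  40  40  41  38  37  40  41  51  87 127 152 154 156 156 154
 156 157 154 136 107  83  75  77  79  76  79  77  76  76  73  73  70  69
  70  66  69  69  69  68  69  68  67  69  78  90 105]
```

The fork centre is now at column 320 against 321 for the tool. Moving in along −y.

Request:
send_rows(
  rows=[
    [0.5,-8,0,0],
    [0,-10,0,0],
    [0,-10,0,0],
    [0,0,0,0],
  ],
)

```text
t: 13.82
ee_pos: [454.5, 192.3, 149.0]
orientation: [-1.361, 1.099, 1.419]
ft_force: [0.2, -0.0, -0.4]
width: 33.6
```

```bash
python3 go.py 472.6 196.2 147 104.3
```

```text
t 13.82 pos [454.5 192.3 149. ] yaw 103.99 xaxis [-0.  0. -1.] F [ 0.2 -0.  -0.4] w 33.6 q [ 0.4  0.3  1.9  0.   0.9 -1.5]
shift tool [  1.4 -18.6  -0.6] n 18.645299949063805 rows 0.4547634133918001
turn -0.005444179288518004
```

Request:
send_rows(
  rows=[
    [0,-7,-0.3,0],
    [0,-7,-0.3,0],
    [0,-3,0,0],
    [0,0,0,0],
    [0,0,0,0],
  ],
)

```text
t: 14.23
ee_pos: [474.1, 196.2, 147.7]
orientation: [-1.36, 1.1, 1.419]
ft_force: [0.3, 0.9, -0.6]
width: 33.5
```

```bash
python3 go.py 472.6 196.2 136 104.3; python3 - <<'E'
from h import *
cap('wrist','w12');cap('scene','s12')
a=cv2.imread('pics/s12.png')[110:265,345:480]
cv2.imwrite('pics/s12z.png',cv2.convertScaleAbs(cv2.resize(a,None,fx=3.8,fy=3.8,interpolation=cv2.INTER_CUBIC),alpha=1.6))
E
```

```text
t 14.23 pos [474.1 196.2 147.7] yaw 103.95 xaxis [-0.  0. -1.] F [ 0.3  0.9 -0.6] w 33.5 q [ 0.4  0.4  1.9  0.   0.9 -1.5]
shift tool [11.7  1.1  0.1] n 11.789251352934906 rows 0.2875427159252416
turn -0.006045495980076399
```

View pics/w12.png

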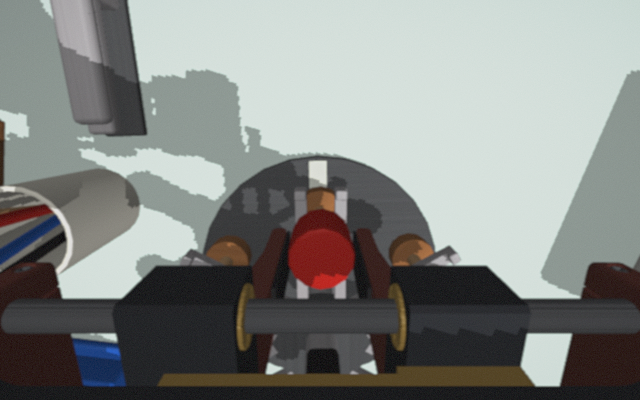

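View pics/s12z.png

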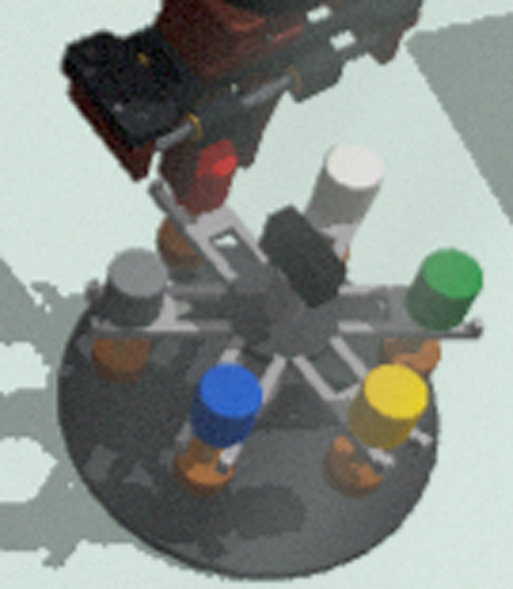

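The neck is in the slot and the knob is centred over the prongs, with radius about 83.6 mm against an allowed 81 to 86. Lowering.

Request:
send_rows(
  rows=[
    [3,0,0,0],
    [3,0,0,0],
    [3,0,0,0],
    [0,0,0,0],
    [0,0,0,0],
  ],
)

```text
t: 14.75
ee_pos: [472.2, 196.0, 137.7]
orientation: [-1.36, 1.101, 1.42]
ft_force: [0.1, 0.0, -1.3]
width: 33.2
```

```bash
python3 go.py 473.5 196.4 136 104.3
```

```text
t 14.75 pos [472.2 196.  137.7] yaw 103.97 xaxis [-0.  0. -1.] F [ 0.1  0.  -1.3] w 33.2 q [ 0.4  0.4  1.9  0.   0.9 -1.5]
shift tool [ 1.7 -1.5  0. ] n 2.2190508226977035 rows 0.054123190797504966
turn -0.005720191814580341
```

Request:
send_rows(
  rows=[
    [1,-0.8,0,0],
    [1,-0.4,0,0],
    [0.5,0,0,0],
    [0,0,0,0],
  ],
)

```text
t: 15.08
ee_pos: [473.0, 196.3, 136.1]
orientation: [-1.36, 1.102, 1.421]
ft_force: [1.0, -0.0, -0.2]
width: 32.7
```

```bash
python3 go.py 473.5 196.4 136 104.3
```

```text
t 15.08 pos [473.  196.3 136.1] yaw 103.98 xaxis [-0.  0. -1.] F [ 1.  -0.  -0.2] w 32.7 q [ 0.4  0.4  1.9  0.   0.9 -1.5]
shift tool [ 0.  -0.5  0. ] n 0.5042191394116853 rows 0.01229802779052891
turn -0.005613570567252422
```

Request:
send_rows(
  rows=[
    [0.7,-0.3,0,0],
    [0.7,0,0,0],
    [0,0,0,0],
  ],
)

```text
t: 15.33
ee_pos: [473.2, 196.4, 136.1]
orientation: [-1.36, 1.102, 1.421]
ft_force: [0.3, -0.4, -0.6]
width: 33.4
```

```bash
python3 go.py 473.5 196.4 136 104.3; python3 - <<'E'
from h import *
cap('wrist','w13')
E
```

```text
t 15.33 pos [473.2 196.4 136.1] yaw 103.98 xaxis [-0.  0. -1.] F [ 0.3 -0.4 -0.6] w 33.4 q [ 0.4  0.4  1.9  0.   0.9 -1.5]
shift tool [ 0.1 -0.3 -0.1] n 0.2863878471550768 rows 0.006985069442806751
turn -0.005560295557298107
```

View pics/w13.png

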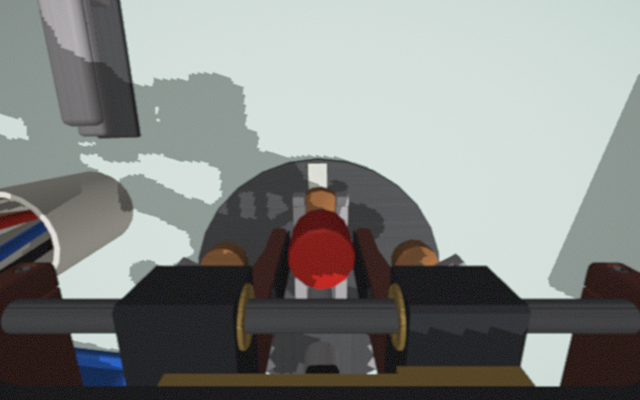

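The knob is inside the lips at height about 115 mm, with no side force. Releasing.

Request:
send_rows(
  rows=[
    [0,0,0,0],
    [0,0,0,0],
    [0,0,0,0],
    [0,0,0,0],
  ],
  fingers=0.62,
)

```text
t: 15.72
ee_pos: [473.5, 196.5, 135.6]
orientation: [-1.36, 1.101, 1.421]
ft_force: [0.1, 1.1, 0.5]
width: 53.4
```

```bash
python3 go.py 473.5 196.4 300 104.3
```

```text
t 15.72 pos [473.5 196.5 135.6] yaw 103.98 xaxis [-0.  0. -1.] F [0.1 1.1 0.5] w 53.4 q [ 0.4  0.4  1.9  0.   0.9 -1.5]
shift tool [-164.3    5.7    2.7] n 164.38423564530981 rows 4.0093716011051175
turn -0.005559759521454189
```

Lift straight up, then back away along +y.

Request:
send_rows(
  rows=[
    [-6,0,0,0],
    [-12,0,0,0],
    [-20,0,0,0],
    [-30,0,0,0],
    [-35,0,0,0],
    [-35,0,0,0],
    [-20,20,0,0],
    [0,30,0,0],
    [0,20,0,0],
    [0,0,0,0],
  ],
)

```text
t: 16.55
ee_pos: [410.2, 177.6, 306.6]
orientation: [-1.359, 1.102, 1.421]
ft_force: [0.6, -0.3, 0.2]
width: 54.4
```

```bash
python3 go.py; python3 - <<'E'
from h import *
cap('wrist','w14');cap('scene','s14');cap('top','t14')
a=cv2.imread('pics/s14.png')[110:265,345:480]
cv2.imwrite('pics/s14z.png',cv2.convertScaleAbs(cv2.resize(a,None,fx=3.8,fy=3.8,interpolation=cv2.INTER_CUBIC),alpha=1.6))
E
python3 meas.py s14 w14
```

```text
t 16.55 pos [410.2 177.6 306.6] yaw 103.95 xaxis [-0.  0. -1.] F [ 0.6 -0.3  0.2] w 54.4 q [ 0.4  0.1  1.9  0.   1.2 -1.5]
s14
knob 160 [398.1 153.8] [103.9  46.6  43.8] [475.6 195.5]
knob 168 [437.3 153.9] [122.3 123.8 120.7] [498.6 276.5]
knob 188 [380.7 181.9] [74.4 77.9 77.4] [534.5 134.6]
knob 195 [463.2 182.1] [50.1 89.1 58.9] [580.4 297.4]
knob 206 [405.  212.8] [ 31.3  57.4 108.4] [616.5 155.7]
knob 210 [448.3 213. ] [123.8 109.6  38.2] [639.4 237.1]
centre [557.5 216. ] r 84.4981646753349
angles [-165.9  134.3 -105.8   74.3  -45.7   14.4] phase mod60 14.275028242347487
bar ((557.4738159179688, 215.8398895263672), (51.06330490112305, 20.492095947265625), 12.797207832336426) [557.9 216.1]
w14
knob 753 [320.9 248.3] [166.7  40.1  35.8] [471.6 196.5]
knob 85 [264.8 289.3] [106.5 109.5 110. ] [531.2 149.4]
knob 615 [385.5 351.5] [ 51.8 131.4  71.2] [575.7 298. ]
knob 625 [257.  353.8] [ 44.9  89.2 171.8] [611.8 157. ]
centre [554.2 220.6] r 81.89570015403346
angles [-163.7 -107.8   74.4  -47.8] phase mod60 13.768855073361046
bar ((563.7256469726562, 219.61343383789062), (28.599056243896484, 17.303564071655273), 14.330570220947266) [563.3 219.8]
```

View pics/w14.png

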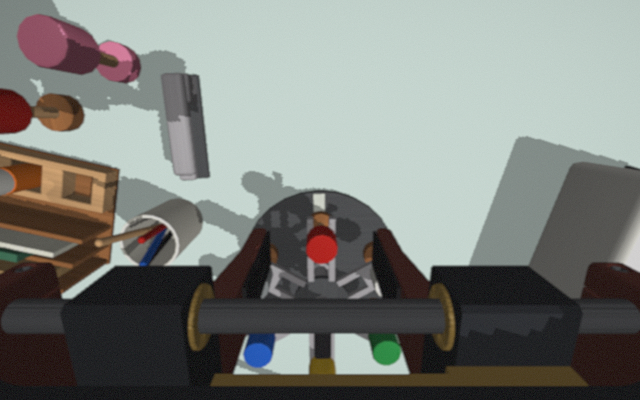

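View pics/s14z.png

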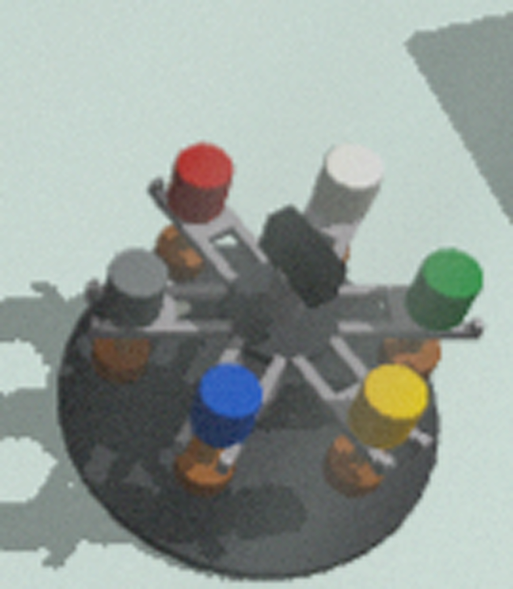

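View pics/t14.png

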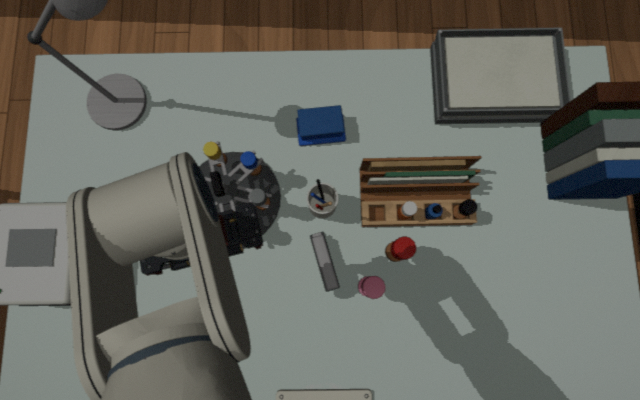

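The red stamp hangs level with the others, with its top within 5 mm of 151 mm, at 194.1° against 194.4° for the mark. Nothing else has moved, so I'm handing in.

Request:
send_rows(
  rows=[
    [0,0,0,0],
    [0,0,0,0],
    [0,0,0,0],
  ],
)

```text
t: 16.95
ee_pos: [415.1, 178.9, 304.8]
orientation: [-1.359, 1.103, 1.421]
ft_force: [-0.0, -0.1, -0.1]
width: 54.2
```

```bash
python3 -c "
from h import *
d=ctrl.get_image('scene');P=pts(d);h=d['img'].astype(int)
m=(h[...,0]>2*h[...,1]-5)&(np.hypot(P[...,0]-475,P[...,1]-196)<15)&(P[...,2]>140);print(np.median(P[m],0),m.sum())
print(ctrl.close_job())"
```

```text
[475.93679865 195.76063447 151.62671821] 123
the job is handed in; nothing more can be done
None
```

I turned the carousel about 110° so the empty fork faced the white mark. I then took the red stamp (the smaller one, from the organiser) and hung it on that fork. I handed the job in at about 17 s of the 72 s allowed; no verdict was given.

- **Red stamp:** it sits between the lips with its knob top at 151.6 mm, where 151 mm is expected. The fork is at 194.1–194.3°, and the mark at 194.4°.
- **Other stamps:** all five still hang upright in the last pictures.
- **Everything else:** the other desk items look unmoved. I judged that by eye and did not measure it.
- **Robot:** the gripper was clear of everything, with wrist force near 0 N.
- **Disagreements:** the three cameras differed by 2–5 mm on the carousel's axis, so I used where the gripper closed on the bar as the reference. The bar was gripped about 9 mm higher than I intended, because the arm crept up while the fingers closed; the turn still worked.

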